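# Turn the castle bucket the right way up

### The job

The yellow castle bucket has been left upside down. Lay it on its side on the middle of the round blue mat and let go of it, then take it again another way and stand it mouth-up on the middle of the mat, ready to take toys. Put it down rather than dropping it, and leave the other toys and the lamp switch as they are.

Things in the scene. Friction and masses are not known exactly. Their poses are not given: they have to be found in the camera images.
- bucket: Loose yellow castle-tower bucket, 0.1-0.2 kg, 60 x 60 mm outside, straight flat sides, 90 mm long, walls 4 mm. One end open (mouth), the other closed with four red corner turrets (18 x 18 mm, 12 high, within the 90), its feet when mouth-up. Starts mouth-down, any yaw; lies steadily on any side. Origin: centre of the mouth. x, y square to the sides; z from mouth to closed end (up at the start).
- bucket_mid (a point): Middle of the bucket, 45 mm from the mouth plane along the bucket's axis; same axes as the bucket.
- mat: Round flat blue mat fixed to the bench, 200 mm in diameter, 4 mm thick. Origin: centre of its underside, on the bench top. Bench clutter stands clear of it.
- shovel: Orange toy shovel, loose, 170 mm long, 59 mm wide, at most 22 mm high, lying along its x axis. Origin: on the bench under the shovel, near its middle (blade from 6 to 83 mm along +x, handle to 87 mm along -x).
- helicopter: Red plastic toy helicopter, loose, about 190 mm long, 92 mm high, rotor blades 170 mm across. Origin: on the bench under the cabin, tail towards +x.
- abacus: Upright wooden abacus frame with coloured beads, loose, 214 mm wide along y, 130 mm high, feet 70 mm deep. Origin: centre of its underside.
- globe: Glass snow globe on a white foot, loose and fragile, 94 mm in diameter, 92 mm high. Origin: centre of its underside.
- car: Small wooden car with a green cab, loose, 100 mm long along x, 62 mm wide over the wheels, 51 mm high. Origin: on the bench under its middle.
- switch (a joint): Toggle lever of the night lamp, about 40 mm long on a white block in front of the lamp: 0 rad is off (leaning towards the robot), up to 1 rad is on. It starts at 0.
Mind the look-alikes: they are no part of the job. What is shaped like the bucket but purple is not meant.

How it is judged:
By the outcome, as a careful person would: the job done as asked, in the order asked, and still so for the second after the job is handed in, with the robot touching nothing.
It also fails if it takes over 72 s, if anything falls off the work surface, if the arm or the gripper's body presses on something with over 40 N, if the wrist force passes 120 N, or if a joint passes its speed limit or range.

### The arm

A 6-joint arm with a two-finger parallel gripper is mounted at the origin on the work surface. World frame = base frame: x ahead of the robot, y to its left, z up, the work surface at z = 0. Lengths are in m, angles in rad, forces in N, time in s.
With the tool pointing down it reaches from about 0.375 to 0.825 m from the base axis. Payload 5.5 kg.
Tool frame: the origin (TCP) lies between the finger pads; the fingertips stand arm.tip_extent ahead of it and the grasp point (between the pads) lies 3 mm ahead of it (arm.tip_extent is the distance from the TCP to the fingertips, in m); z points along the fingers, y is the line along which they close (so a half turn about z gives the same grasp; the last joint's range is limited). The gripper opens to 85 mm and grips with 20 to 120 N. Pads are 22 mm wide; open, the fingers measure 114 mm over their backs; the gripper's body (76 mm by 85 mm) begins 54 mm behind the grasp point. The pads swing forward as they close: fully open they stand 13 mm farther back than shut.
Start: joints at [-1.346, 0.314, -0.047, 1.21, 0, 1.571], TCP at [0.134, -0.585, 0.253] pointing down, gripper open.
Joint ranges: [-2.67, 2.67], [-0.69, 1.73], [-1.03, 1.25], [-2.08, 2.16], [-1.42, 1.45], [-3.14, 3.14]. Speed limits (rad/s): [2.39, 2.39, 3.01, 3.14, 3.14, 3.14].

### API

Orientations are given as a unit quaternion [w, x, y, z].
In Python, from station import arm gives the robot as it stands.
- The arm moves only by the tool send_rows, never from a script. Its argument "plan" is a list of rows, each a list of 7 numbers: the shift along the tool's x, y, z in units of 50 cm (1.0 is 50 cm), then the turn, a rotation vector about the tool's x, y, z in units of pi/2 rad (1.0 is pi/2 rad), then the opening, from -1 (shut) to 1 (fully open). In form: [[tx, ty, tz, ax, ay, az, hand], ...]. A call has 1 to 20 rows; each row is the pose to reach, as a shift and turn from the pose commanded when the call began, along the tool's axes at that moment; what a row does not reach only later rows make up. A row lasts 1/10 s, in which the tool goes at most 50 mm and 8.59 degrees, less where a joint would pass 70% of its speed; a pose out of reach is approached as far as the arm can. A call with a number of a shift or a turn outside -1 to 1 is refused whole. A call with a gripper value outside its range is refused whole. The fingers move at their own pace and stop on an object; "force" is the grip in N (left out, the last holds). Time passes only in rows, so rows that repeat a pose let the fingers close. It gives the time, the measured TCP pose, the force, the opening and the grip force at its end, in the units of the state.
- arm.get_obs(): the state, without advancing time (a new reading comes with each control period).
- arm.read_camera(name): name is "scene" or "top" or "wrist"; returns (picture, depth): 420x560x3 uint8, red, green, blue; 420x560 float32, m along the optical axis (not along the pixel's ray), 0 where there is no reading.
- arm.calibration(name): a dict with "mtx" (3x3 intrinsics, pixels), "k1" (the pictures are not rectified: a ray, as slopes to the right and down, at radius r is drawn at 1 + k1 r^2 times it, then the intrinsics apply), "T" (4x4, takes a point from camera to world coordinates); the wrist camera has in their place "hand_eye" (4x4, takes a point from camera to tool coordinates, whose origin is the TCP and whose axes are the flange's). Camera axes: x right, y down, z forward; pixel columns grow to the right and rows downward; lengths in m; the calibration is good to about 2 mm. A picture is of the moment at which its call begins: read the wrist's pose just before it. calibration takes no time and is no camera call.
- arm.close_job(): hands the job in; it is judged then, once.
Trained networks look in the newest picture that a camera, given by its name, has taken for a name from the list of things; names that differ only in an ending like _2 or _b are one class to them, and where a whole thing is asked for, a point or a joint stands for the part that bears it (a point fixed in the world has none). Each returns a list of dicts, best first, with "p" (0 to 1); they miss things now and then, are a little off and sometimes report something else, mostly with a low value. They report only what shows in the picture. A call takes as long as a camera call. They do not tell look-alikes from the thing itself.
- arm.spot_in(camera, label): "box" ([left, top, right, bottom] in pixels, round what is visible of it).
- arm.cut_out(camera, label): "mask" (420x560 bool, what is visible of it) and "box" ([left, top, right, bottom] in pixels, round what is visible of it).
The state is a dict: "t": time; "joint_positions": joint angles; "joint_velocities": joint speeds; "effort": joint torques, N m; "tool_pos": TCP position; "eef_rot": TCP orientation; "wrist_force": force on the tool from outside, world axes, zero at the start; "torque": the same for the moment, N m; "opening": finger opening in m; "finger_force": force on a finger pad.
Only numpy, scipy, OpenCV 4.12 (cv2) and the standard library are available. Lean on these libraries where they do the work, as an engineer would, in place of code of your own. Each camera call takes 0.05 s, during which the arm holds its last target. There are 200 camera calls.

## Working session

There is one attempt and no reset: what is moved stays moved. The work goes in short steps, Python scripts to look and compute and a tool call to move; the robot and the scene stay as the last step left them, time stands still between calls to the robot, and variables do not carry over. Pictures are saved under pics/ and viewed, at most 10 in all, crops included, and the job is handed in when it is done.

Besides the shell and the picture viewer there is one more tool, called after "Emit:" by a JSON object that holds its "op" and its "data", one argument or row to a line. send_rows: Moves the arm, as the interface text tells. Shifts and turns lie within -1 to 1; 1 stands for 50 cm of shift or pi/2 rad of turn. Its arguments: {"type":"object","properties":{"plan":{"type":"array"},"force":{"type":"number"}},"required":["plan"]}

```bash
ls; mkdir -p pics; cat > h.py <<'E'
import numpy as np, cv2
from scipy.spatial.transform import Rotation as R
from station import arm
def cam(n):
    o=arm.get_obs(); p,d=arm.read_camera(n); return o,p,d
def T_of(n,o=None):
    c=arm.calibration(n)
    if n!='wrist': return c,np.array(c['T'])
    q=o['eef_rot']; T=np.eye(4); T[:3,:3]=R.from_quat([q[1],q[2],q[3],q[0]]).as_matrix(); T[:3,3]=o['tool_pos']
    return c,T@np.array(c['hand_eye'])
def cloud(n,d,o=None):
    c,T=T_of(n,o); K=np.array(c['mtx'],float)
    h,w=d.shape; u,v=np.meshgrid(np.arange(w),np.arange(h))
    xd=(u-K[0,2])/K[0,0]; yd=(v-K[1,2])/K[1,1]; x,y=xd.copy(),yd.copy()
    for _ in range(8):
        f=1+c['k1']*(x*x+y*y); x,y=xd/f,yd/f
    P=np.stack([x*d,y*d,d],-1)@T[:3,:3].T+T[:3,3]; P[d<=0]=np.nan
    return P
def rot(o): q=o['eef_rot']; return R.from_quat([q[1],q[2],q[3],q[0]])
E
python3 - <<'E'
from h import *
print(arm.tip_extent)
o=arm.get_obs();print(o)
ps=[]
for n in ['top','scene']:
    o,p,d=cam(n); ps.append(p); P=cloud(n,d)
    np.savez(f'{n}.npz',p=p,d=d,P=P)
    for l in ['bucket','mat','shovel','helicopter','abacus','globe','car','switch']:
        for r in arm.cut_out(n,l)[:3]:
            m=r['mask']; q=P[m]; q=q[~np.isnan(q[:,0])]
            if len(q): print(n,l,round(r['p'],2),r['box'],np.median(q,0).round(3),np.percentile(q,3,0).round(3),np.percentile(q,97,0).round(3), np.median(p[m],0))
    cv2.imwrite(f'pics/{n}.png',p[...,::-1])
E
```

```text
pics
0.022
{'t': 0.0, 'joint_positions': array([-1.34601225e+00,  3.14189293e-01, -4.81115062e-02,  1.21015065e+00,
       -2.58940858e-06,  1.57080349e+00]), 'joint_velocities': array([ 0.00024568, -0.00106013, -0.00041031,  0.00223298,  0.00066194,
        0.00063918]), 'effort': array([ 2.72641291e-04, -5.39592791e+01,  3.39747190e+01,  1.91320642e-02,
        1.87290038e-05, -7.67847865e-06]), 'tool_pos': array([ 0.13361725, -0.58438291,  0.2524423 ]), 'eef_rot': array([-8.22193080e-04,  9.93690722e-01,  1.12151969e-01, -9.41049399e-05]), 'wrist_force': array([-0.00907135,  0.92467869, -0.92410936]), 'torque': array([-0.00323476,  0.04893169, -0.04681365]), 'finger_force': 0.0, 'opening': 0.08591447725098691}
top bucket 0.8 [170.8, 219.8, 204.7, 251.6] [0.521 0.223 0.079] [0.492 0.196 0.007] [0.551 0.256 0.093] [152.  102.5  26. ]
top bucket 0.73 [165.5, 266.9, 203.1, 297.2] [0.406 0.225 0.079] [0.375 0.193 0.01 ] [0.439 0.262 0.093] [101.  54.  80.]
top bucket 0.7 [129.5, 175.8, 166.4, 210.5] [0.62  0.305 0.079] [0.587 0.274 0.008] [0.657 0.34  0.093] [97. 51. 85.]
top mat 0.92 
[... 1425 characters left out ...]
.017  0.067] [ 0.697 -0.08   0.002] [0.83  0.072 0.089] [43. 34. 56.]
scene helicopter 0.39 [343.1, 146.7, 381.5, 198.8] [0.544 0.22  0.065] [0.496 0.196 0.005] [0.554 0.258 0.09 ] [107.  85.   7.]
scene abacus 0.56 [378.6, 178.8, 505.4, 250.5] [0.709 0.316 0.072] [0.672 0.209 0.001] [0.72  0.419 0.13 ] [84. 69. 43.]
scene globe 0.74 [84.8, 278.5, 148.4, 343.6] [ 0.74  -0.292  0.069] [ 0.694 -0.334  0.006] [ 0.76  -0.256  0.088] [ 95. 102. 103.]
scene car 0.56 [211.7, 139.3, 256.0, 171.0] [ 0.383 -0.017  0.029] [ 0.34  -0.064  0.004] [0.404 0.025 0.051] [59. 58. 40.]
scene switch 0.66 [349.0, 249.5, 364.1, 270.9] [0.749 0.127 0.063] [0.736 0.117 0.04 ] [0.755 0.139 0.07 ] [110.   31.   27.5]
```

View pics/top.png

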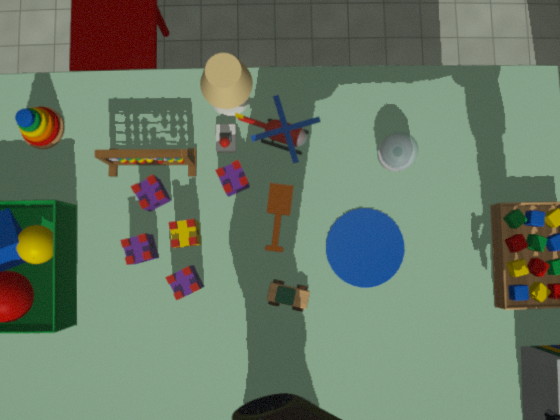

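View pics/scene.png

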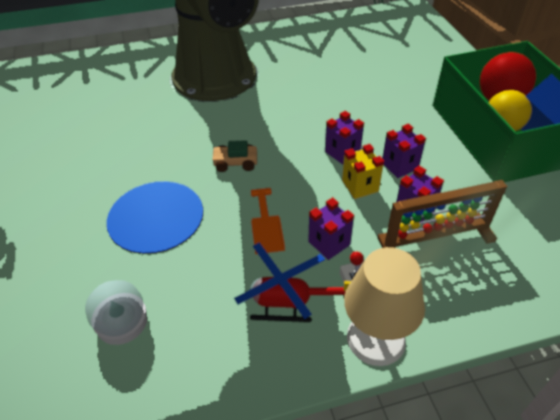

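```bash
python3 - <<'E'
import numpy as np,cv2
for n in ['top','scene']:
    z=np.load(n+'.npz');P=z['P'];p=z['p'].astype(int)
    m=(P[...,2]>.06)&(abs(P[...,0]-.524)<.06)&(abs(P[...,1]-.226)<.06)
    Q=P[m]; r=cv2.minAreaRect((Q[:,:2]*1000).astype(np.float32)); print(n,r,Q[:,2].max(),Q[:,2].min())
    m=(P[...,2]>.072)&(abs(P[...,0]-.524)<.06)&(abs(P[...,1]-.226)<.06)
    Q=P[m]; r=cv2.minAreaRect((Q[:,:2]*1000).astype(np.float32)); print(n,r)
    # red turrets
    t=m&(P[...,2]>.084); c,l,s,ce=cv2.connectedComponentsWithStats(t.astype(np.uint8))
    for i in range(1,c):
        if s[i,4]>5: print(np.median(P[l==i],0).round(4),s[i,4])
    b=(p[...,2]>p[...,0]*1.8)&(P[...,2]<.012)&(abs(P[...,0]-.48)<.13)&(abs(P[...,1]+.215)<.13)&(p[...,2]>80)
    Q=P[b]; print('mat',cv2.minEnclosingCircle((Q[:,:2]*1000).astype(np.float32)),cv2.minAreaRect((Q[:,:2]*1000).astype(np.float32)),np.median(Q[:,2]))
E
```

```text
top ((522.0166625976562, 227.70620727539062), (60.09178161621094, 61.409603118896484), 5.829488754272461) 0.09704648905981905 0.060731818234017965
top ((522.0166625976562, 227.70620727539062), (60.09178161621094, 61.409603118896484), 5.829488754272461)
[0.5458 0.2092 0.0896] 63
[0.541  0.2504 0.0905] 62
[0.5039 0.2046 0.09  ] 65
[0.4999 0.2468 0.0903] 65
mat ((479.442138671875, -215.0630645751953), 99.8540267944336) ((479.624755859375, -213.8708953857422), (197.0608367919922, 196.45913696289062), 50.32301712036133) 0.004430674773794108
scene ((521.6445922851562, 227.54837036132812), (65.0174331665039, 61.95430374145508), 6.569470405578613) 0.09283625883301005 0.0600147114170011
scene ((521.6134033203125, 227.54739379882812), (64.98888397216797, 61.93342208862305), 6.603790760040283)
[0.4998 0.2462 0.0886] 70
[0.5036 0.2045 0.0888] 68
[0.541  0.2499 0.0885] 74
[0.5479 0.2084 0.0889] 78
mat ((479.81884765625, -214.16397094726562), 101.18541717529297) ((480.68206787109375, -214.30194091796875), (198.58810424804688, 197.55047607421875), 64.15845489501953) 0.002807355351616081
```

The top view shows the single yellow bucket at pixel (183,234), four purple look-alikes around it, and the mat at (365,247). Both views agree: bucket at (0.522, 0.2275), top at 0.09 m, yaw about 6°. Mat centre is (0.480, -0.2145), top at about 4 mm.

Plan: hold the sides with the tool tilted +45° and turn it 90° to −45° to lay the bucket down. Then regrasp at +45° and turn 90° again.

```bash
cat >> h.py <<'E'
def pose(G,phi,th):
    """TCP pos and rotation; closing axis at azimuth phi (deg), tilt th (deg) about it; G is the grasp point."""
    y=np.array([np.cos(np.radians(phi)),np.sin(np.radians(phi)),0]); z=np.array([0,0,-1.])
    r=R.from_matrix(np.stack([np.cross(y,z),y,z],1))*R.from_euler('y',th,degrees=True)
    return np.array(G)-.003*r.as_matrix()[:,2],r
def rows(wps):
    o=arm.get_obs(); r0=rot(o); t=o['tool_pos']
    for G,phi,th in wps:
        p,r=pose(G,phi,th); d=r0.inv().apply(p-t); a=(r0.inv()*r).as_rotvec()
        n=max(np.linalg.norm(p-o['tool_pos'])/.05,np.degrees((rot(o).inv()*r).magnitude())/8.59)
        print([round(float(v),4) for v in np.r_[d/.5,a/(np.pi/2)]],'rows>=%.1f from here'%n)
def back(G,phi,th,d):
    return np.array(G)-d*pose([0,0,0],phi,th)[1].as_matrix()[:,2]
B=np.array([.522,.2275,.045]); M=np.array([.480,-.2145,.004])
E
python3 - <<'E'
from h import *
print(np.array(arm.calibration('wrist')['hand_eye']).round(3))
g=back(B,6.2,45,.008);print(g)
rows([([.45,-.15,.30],-20,20),(back(B,6.2,45,.11),6.2,45)])
E
```

```text
[[-0.    -0.953 -0.302  0.077]
 [ 1.    -0.001  0.001  0.001]
 [-0.001 -0.302  0.953 -0.121]
 [ 0.     0.     0.     1.   ]]
[0.52261094 0.22187623 0.05065685]
[0.8094, -0.7052, -0.099, 0.1107, 0.2034, -0.628] rows>=10.8 from here
[1.1006, -1.2521, 0.2568, 0.3621, 0.407, -0.8742] rows>=16.9 from here
```

```bash
python3 - <<'E'
from h import *
rows([([.45,-.15,.30],-20,20)])
E
```

```text
[0.8094, -0.7052, -0.099, 0.1107, 0.2034, -0.628] rows>=10.8 from here
```

Emit:
{"op": "send_rows", "data": {
  "plan": [
    [0.81,-0.705,-0.1,0.11,0.203,-0.628,1],
    [0.81,-0.705,-0.1,0.11,0.203,-0.628,1],
    [0.81,-0.705,-0.1,0.11,0.203,-0.628,1],
    [0.81,-0.705,-0.1,0.11,0.203,-0.628,1],
    [0.81,-0.705,-0.1,0.11,0.203,-0.628,1],
    [0.81,-0.705,-0.1,0.11,0.203,-0.628,1],
    [0.81,-0.705,-0.1,0.11,0.203,-0.628,1],
    [0.81,-0.705,-0.1,0.11,0.203,-0.628,1],
    [0.81,-0.705,-0.1,0.11,0.203,-0.628,1],
    [0.81,-0.705,-0.1,0.11,0.203,-0.628,1],
    [0.81,-0.705,-0.1,0.11,0.203,-0.628,1],
    [0.81,-0.705,-0.1,0.11,0.203,-0.628,1],
    [0.81,-0.705,-0.1,0.11,0.203,-0.628,1],
    [0.81,-0.705,-0.1,0.11,0.203,-0.628,1]
  ],
  "force": 40
}}

```text
t: 2.3
tool_pos: [0.4495, -0.1516, 0.3032]
eef_rot: [-0.099, 0.807, 0.565, 0.142]
wrist_force: [-0.9, 0.2, 0.8]
opening: 0.0855
finger_force: 0.0
```

```bash
python3 - <<'E'
from h import *
o=arm.get_obs();print(o['t'],o['tool_pos'],o['joint_positions'])
rows([(back(B,6.2,50,.13),6.2,50)])
E
```

```text
2.3 [ 0.44953467 -0.15155346  0.30315816] [-0.54450408  0.09968477 -0.24217807  1.29866865  0.3407062   1.36413559]
[0.4269, -0.0337, 0.5219, 0.1691, 0.3284, -0.2417] rows>=6.8 from here
```

Emit:
{"op": "send_rows", "data": {
  "plan": [
    [0.427,-0.034,0.522,0.169,0.328,-0.242,1],
    [0.427,-0.034,0.522,0.169,0.328,-0.242,1],
    [0.427,-0.034,0.522,0.169,0.328,-0.242,1],
    [0.427,-0.034,0.522,0.169,0.328,-0.242,1],
    [0.427,-0.034,0.522,0.169,0.328,-0.242,1],
    [0.427,-0.034,0.522,0.169,0.328,-0.242,1],
    [0.427,-0.034,0.522,0.169,0.328,-0.242,1],
    [0.427,-0.034,0.522,0.169,0.328,-0.242,1],
    [0.427,-0.034,0.522,0.169,0.328,-0.242,1],
    [0.427,-0.034,0.522,0.169,0.328,-0.242,1],
    [0.427,-0.034,0.522,0.169,0.328,-0.242,1],
    [0.427,-0.034,0.522,0.169,0.328,-0.242,1],
    [0.427,-0.034,0.522,0.169,0.328,-0.242,1]
  ]
}}

```text
t: 3.6
tool_pos: [0.5336, 0.1262, 0.1312]
eef_rot: [-0.314, 0.605, 0.675, 0.283]
wrist_force: [-0.1, -0.2, -0.1]
opening: 0.0855
finger_force: 0.0
```

```bash
python3 - <<'E'
from h import *
o,p,d=cam('wrist'); print(o['t'],o['tool_pos'],o['joint_positions'],o['wrist_force'])
P=cloud('wrist',d,o); cv2.imwrite('pics/w1.png',p[...,::-1])
m=(P[...,2]>.06)&(abs(P[...,0]-.524)<.05)&(abs(P[...,1]-.226)<.045)
Q=P[m]; print(m.sum(), cv2.minAreaRect((Q[:,:2]*1000).astype(np.float32)),Q[:,2].max())
t=m&(P[...,2]>.084); c,l,s,ce=cv2.connectedComponentsWithStats(t.astype(np.uint8))
for i in range(1,c):
    if s[i,4]>50: print(np.median(P[l==i],0).round(4),s[i,4])
rows([(back(B,6.2,50,.008),6.2,50)])
E
```

```text
3.6 [0.53362649 0.12620079 0.13119219] [-0.19251804  0.52893007 -0.31343478  1.06553655  0.82055847  1.12182085] [-0.05484474 -0.22621592 -0.11456171]
7622 ((521.3856811523438, 227.1457061767578), (60.232879638671875, 61.393043518066406), 5.921004295349121) 0.09191727575821781
[0.4987 0.243  0.0897] 614
[0.5405 0.2474 0.0897] 607
[0.5031 0.2023 0.0901] 802
[0.5445 0.2066 0.0901] 801
[-0.0009, -0.0013, 0.2445, 0.0006, 0.0005, 0.0008] rows>=2.4 from here
```

View pics/w1.png

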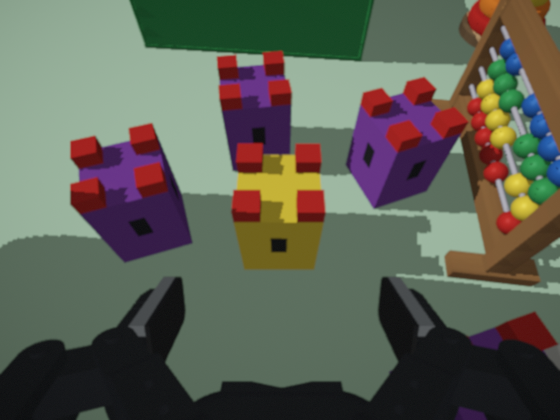

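The wrist view shows the yellow bucket centred at about (280,210) between the fingers at (165,320) and (395,320). Its measured position agrees, so I'm advancing and closing.

Emit:
{"op": "send_rows", "data": {
  "plan": [
    [0,0,0.05,0,0,0,1],
    [0,0,0.1,0,0,0,1],
    [0,0,0.15,0,0,0,1],
    [0,0,0.2,0,0,0,1],
    [0,0,0.23,0,0,0,1],
    [0,0,0.244,0,0,0,1],
    [0,0,0.244,0,0,0,1],
    [0,0,0.244,0,0,0,1],
    [0,0,0.244,0,0,0,-1],
    [0,0,0.244,0,0,0,-1],
    [0,0,0.244,0,0,0,-1],
    [0,0,0.244,0,0,0,-1],
    [0,0,0.244,0,0,0,-1],
    [0,0,0.244,0,0,0,-1],
    [0,0,0.244,0,0,0,-1],
    [0,0,0.244,0,0,0,-1]
  ],
  "force": 40
}}

```text
t: 5.25
tool_pos: [0.5238, 0.2195, 0.0529]
eef_rot: [-0.314, 0.605, 0.675, 0.283]
wrist_force: [-0.2, -5.2, 6.1]
opening: 0.0596
finger_force: 39.7
```

```bash
python3 - <<'E'
from h import *
o=arm.get_obs();print(o['t'],o['tool_pos'],o['opening'],o['finger_force'],o['wrist_force'])
c=pose([0,0,0],6.2,50)[1].inv().apply(B-o['tool_pos']);print('bucket mid in tool',c)
p=o['tool_pos'];z=np.array([0,0,.003])
rows([(p+[0,0,.08],6.2,50),(p+[0,0,.2],6.2,50)])
E
```

```text
5.25 [0.52379259 0.21948318 0.05287665] 0.05962180994069877 39.680750370025635 [-0.2190406  -5.18978979  6.07911972]
bucket mid in tool [-0.00078645 -0.00091629  0.01131663]
[0.1225, 0.0003, -0.1089, 0.0007, 0.0002, 0.001] rows>=1.6 from here
[0.3063, 0.0008, -0.2632, 0.0007, 0.0002, 0.001] rows>=4.0 from here
```

Emit:
{"op": "send_rows", "data": {
  "plan": [
    [0.015,0,-0.013,0,0,0,-1],
    [0.046,0,-0.039,0,0,0,-1],
    [0.092,0,-0.077,0,0,0,-1],
    [0.138,0,-0.116,0,0,0,-1],
    [0.184,0,-0.154,0,0,0,-1],
    [0.23,0,-0.193,0,0,0,-1],
    [0.276,0,-0.231,0,0,0,-1],
    [0.306,0,-0.257,0,0,0,-1],
    [0.306,0,-0.257,0,0,0,-1]
  ]
}}

```text
t: 6.15
tool_pos: [0.5241, 0.22, 0.2551]
eef_rot: [-0.313, 0.604, 0.676, 0.284]
wrist_force: [0.7, -0.3, -2.2]
opening: 0.0595
finger_force: 39.4
```

```bash
python3 - <<'E'
from h import *
o=arm.get_obs();print(o['t'],o['tool_pos'],o['opening'],o['finger_force'],o['wrist_force'])
# travel: halfway, then above mat
rows([([.52,.0,.26],-9,5),([.50,-.18,.26],-24,-40)])
E
```

```text
6.15 [0.52409417 0.21996846 0.25506347] 0.059473858833568816 39.40256953239441 [ 0.72426415 -0.30646707 -2.21742375]
[-0.2688, -0.0562, -0.3448, -0.077, -0.4968, 0.1562] rows>=5.5 from here
[-0.4946, -0.1332, -0.6118, -0.0283, -0.9749, 0.3718] rows>=10.9 from here
```

Emit:
{"op": "send_rows", "data": {
  "plan": [
    [-0.03,-0.006,-0.04,-0.008,-0.055,0.017,-1],
    [-0.09,-0.019,-0.115,-0.026,-0.165,0.052,-1],
    [-0.15,-0.031,-0.19,-0.043,-0.276,0.087,-1],
    [-0.209,-0.044,-0.268,-0.06,-0.386,0.121,-1],
    [-0.269,-0.056,-0.345,-0.077,-0.497,0.156,-1],
    [-0.314,-0.071,-0.398,-0.067,-0.592,0.199,-1],
    [-0.36,-0.087,-0.452,-0.057,-0.688,0.242,-1],
    [-0.405,-0.103,-0.505,-0.047,-0.783,0.286,-1],
    [-0.45,-0.118,-0.558,-0.038,-0.879,0.329,-1],
    [-0.477,-0.127,-0.59,-0.032,-0.937,0.354,-1],
    [-0.495,-0.133,-0.612,-0.028,-0.975,0.372,-1],
    [-0.495,-0.133,-0.612,-0.028,-0.975,0.372,-1],
    [-0.495,-0.133,-0.612,-0.028,-0.975,0.372,-1],
    [-0.495,-0.133,-0.612,-0.028,-0.975,0.372,-1]
  ]
}}

```text
t: 7.55
tool_pos: [0.4995, -0.1781, 0.258]
eef_rot: [0.184, 0.787, 0.513, -0.289]
wrist_force: [-0.5, -1.0, -0.6]
opening: 0.0595
finger_force: 39.8
```

```bash
python3 - <<'E'
from h import *
o,p,d=cam('scene');print(o['t'],o['tool_pos'],o['joint_positions'],o['opening'],o['finger_force'],o['wrist_force'])
cv2.imwrite('pics/s2.png',p[...,::-1])
c=np.array([-.0008,-.0009,.0113]); Rg=rot(o); 
# bucket axes in tool at grasp: closed-end dir
up=pose([0,0,0],6.2,50)[1].inv().apply([0,0,1]); print('closed end dir',Rg.apply(up),'mid',o['tool_pos']+Rg.apply(c))
P=cloud('scene',d); py=p.astype(int)
m=(py[...,0]>60)&(py[...,1]>.6*py[...,0])&(py[...,2]<.5*py[...,1])&(P[...,2]>.15)&(P[...,1]<-.05)&(P[...,2]<.4)
print(m.sum(),np.nanpercentile(P[m],[2,50,98],0))
# place target: bucket mid at M + (0,0,.030)
ph=-24
for h in (.06,.0015):
    r=pose([0,0,0],ph,-40)[1]; t=M+[0,0,.030+h]-r.apply(c); G=t+.003*r.as_matrix()[:,2]
    rows([(G,ph,-40)])
E
```

```text
7.55 [ 0.49950117 -0.17814107  0.25801   ] [ 0.00500941  0.39935784 -0.09971     1.41064474 -0.62461877  2.10205168] 0.05947452493954536 39.77416813373566 [-0.46671078 -0.97910616 -0.58317705]
closed end dir [ 0.40638815  0.91369926 -0.00152662] mid [ 0.49541917 -0.18495935  0.24988669]
1562 [[ 0.46396246 -0.23467645  0.21832269]
 [ 0.51212884 -0.20467269  0.26858938]
 [ 0.53858458 -0.15693556  0.29873748]]
[0.1512, -0.0029, 0.2824, -0.0028, 0.0007, 0.0022] rows>=3.2 from here
[0.2265, -0.0023, 0.3719, -0.0028, 0.0007, 0.0022] rows>=4.4 from here
```

View pics/s2.png

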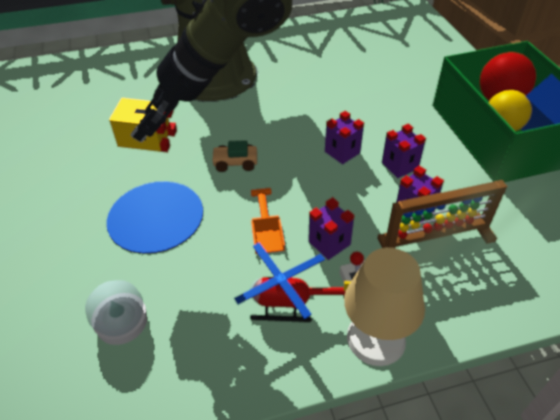

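The scene shows the bucket held level at about (145,125), turrets to the right, other toys undisturbed. I'll check its in-hand pose before lowering.

```bash
cat > inhand.py <<'E'
from h import *
def yel(n):
    o,p,d=cam(n); P=cloud(n,d,o); q=cv2.cvtColor(p,cv2.COLOR_RGB2HSV)
    m=(q[...,0]>19)&(q[...,0]<34)&(q[...,1]>130)&(q[...,2]>40)
    m=cv2.erode(m.astype(np.uint8),np.ones((3,3)))>0
    return o,p,P,m
if __name__=='__main__':
  for n in ['top','scene','wrist']:
    o,p,P,m=yel(n); m&=(P[...,1]<-.05)&(P[...,2]<.4)&(np.abs(P[...,0]-.49)<.12)
    Q=P[m]
    # normals from local differences, bin in bucket frame
    r=pose([0,0,0],-24,0)[1]; A=np.stack([[np.cos(np.radians(-24)),np.sin(np.radians(-24)),0],[-np.sin(np.radians(-24)),np.cos(np.radians(-24)),0],[0,0,1]])
    L=(Q-np.array([.4954,-.1850,.2499]))@A.T*1000
    print(n,m.sum(),'pct 1,5,50,95,99 in (close,axis,up) mm\n',np.percentile(L,[1,5,50,95,99],0).round(1))
    t=L[L[:,2]>np.percentile(L[:,2],97)-6]
    if len(t)>30:
        X=np.c_[t[:,:2],np.ones(len(t))]; print('top plane',np.linalg.lstsq(X,t[:,2],rcond=None)[0].round(3),len(t),np.ptp(t[:,1]))
E
python3 inhand.py
```

```text
top 1392 pct 1,5,50,95,99 in (close,axis,up) mm
 [[ -27.6 -454.5 -210.5]
 [ -23.1 -441.3 -199.1]
 [  20.3  -30.    26.1]
 [ 243.6   19.4   30.9]
 [ 257.5   25.4   33. ]]
top plane [-1.6000e-02 -2.1000e-02  2.8293e+01] 745 67.65522627506188
scene 1235 pct 1,5,50,95,99 in (close,axis,up) mm
 [[-23.1 -40.3 -28.6]
 [-17.7 -38.3 -25.5]
 [ 30.2 -17.4  21.5]
 [ 33.2  26.9  28.1]
 [ 34.   32.2  29.1]]
top plane [1.0000e-03 5.7000e-02 2.7959e+01] 610 93.92699675468569
wrist 19320 pct 1,5,50,95,99 in (close,axis,up) mm
 [[ -26.1 -416.7 -180.7]
 [ -22.4  -26.5  -24.1]
 [   2.6   32.5    9.5]
 [  28.4   34.2   29.5]
 [ 219.8   34.8   30.2]]
top plane [-1.8000e-02 -4.9000e-02  2.8528e+01] 6785 92.71798291758923
```

The in-hand pose matches the model within 2 mm. Lowering.

Emit:
{"op": "send_rows", "data": {
  "plan": [
    [0.02,0,0.04,0,0,0,-1],
    [0.05,-0.001,0.094,0,0,0,-1],
    [0.1,-0.002,0.188,-0.001,0,0.001,-1],
    [0.14,-0.003,0.26,-0.003,0.001,0.002,-1],
    [0.165,-0.003,0.299,-0.003,0.001,0.002,-1],
    [0.185,-0.003,0.323,-0.003,0.001,0.002,-1],
    [0.2,-0.003,0.341,-0.003,0.001,0.002,-1],
    [0.21,-0.002,0.353,-0.003,0.001,0.002,-1],
    [0.217,-0.002,0.361,-0.003,0.001,0.002,-1],
    [0.222,-0.002,0.367,-0.003,0.001,0.002,-1],
    [0.225,-0.002,0.37,-0.003,0.001,0.002,-1],
    [0.225,-0.002,0.37,-0.003,0.001,0.002,-1]
  ]
}}

```text
t: 8.95
tool_pos: [0.4848, -0.2086, 0.0473]
eef_rot: [0.188, 0.788, 0.512, -0.287]
wrist_force: [-3.7, 0.5, 8.0]
opening: 0.0594
finger_force: 39.6
```

```bash
python3 - <<'E'
from h import *
o=arm.get_obs();print(o['t'],o['tool_pos'],o['wrist_force'],o['torque'])
c=np.array([-.0008,-.0009,.0113]);print(o['tool_pos']+rot(o).apply(c))
print(rot(o).inv().apply([0,0,-.001])/.5)
E
```

```text
8.95 [ 0.48475331 -0.20855809  0.04727722] [-3.65798226  0.48085367  8.02010947] [ 0.07848785  0.44777479 -0.28724027]
[ 0.48074199 -0.21542113  0.03915639]
[ 1.29005062e-03 -4.13767417e-06  1.52831681e-03]
```

```bash
python3 - <<'E'
from inhand import *
for n in ['top','scene','wrist']:
    o,p,P,m=yel(n); m&=(P[...,1]<-.05)&(P[...,2]<.2)&(np.abs(P[...,0]-.48)<.1)&(np.abs(P[...,1]+.215)<.1)
    a=np.radians(-24);A=np.array([[np.cos(a),np.sin(a),0],[-np.sin(a),np.cos(a),0],[0,0,1]])
    L=(P[m]-np.r_[M[:2],0])@A.T*1000
    print(n,m.sum(),np.percentile(L,[1,5,50,95,99],0).round(1).tolist())
    t=L[L[:,2]>np.percentile(L[:,2],97)-6]
    X=np.c_[t[:,:2],np.ones(len(t))]; print('top plane',np.linalg.lstsq(X,t[:,2],rcond=None)[0].round(3),len(t))
    if n=='wrist': cv2.imwrite('pics/w3.png',p[...,::-1])
o=arm.get_obs();print(o['t'],o['tool_pos'],o['wrist_force'])
E
```

```text
top 560 [[-26.0, -38.9, 60.6], [-22.9, -36.5, 62.0], [2.1, -11.1, 66.2], [27.1, 21.7, 70.4], [29.6, 25.7, 71.6]]
top plane [-1.2000e-02 -1.8000e-02  6.7212e+01] 400
scene 826 [[-21.4, -39.3, 9.1], [-17.0, -36.8, 12.7], [26.3, -16.9, 63.6], [33.3, 24.5, 67.4], [34.7, 33.2, 97.0]]
top plane [6.0000e-02 1.6900e-01 6.8265e+01] 481
wrist 19049 [[-25.4, -38.3, 7.8], [-21.8, -21.9, 14.5], [2.8, 32.6, 46.5], [27.8, 34.1, 66.7], [31.3, 34.7, 67.2]]
top plane [-1.1000e-02 -4.6000e-02  6.5809e+01] 6611
9.1 [ 0.4847368  -0.20856027  0.04726721] [-3.62455648  1.46642088  8.93772886]
```

View pics/w3.png

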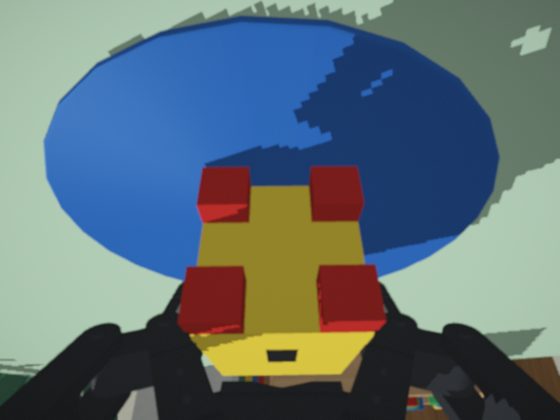

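Turrets at (220,195) to (350,300) face the camera, and the bucket is over the middle of the mat. It measures about 2.5° nose-down with its closed end touching, so I'll level it, then release and back off.

Emit:
{"op": "send_rows", "data": {
  "plan": [
    [0,0,0,0,0.01,0,-1],
    [0,0,0,0,0.02,0,-1],
    [0,0,0,0,0.027,0,-1],
    [0,0,0,0,0.027,0,-1],
    [0,0,0,0,0.027,0,-1]
  ]
}}

```text
t: 9.6
tool_pos: [0.4848, -0.2084, 0.0463]
eef_rot: [0.177, 0.794, 0.515, -0.27]
wrist_force: [-1.5, 0.8, 7.9]
opening: 0.0596
finger_force: 40.0
```

```bash
python3 - <<'E'
from inhand import *
for n in ['top','wrist']:
    o,p,P,m=yel(n); m&=(P[...,1]<-.05)&(P[...,2]<.2)&(np.abs(P[...,0]-.48)<.1)&(np.abs(P[...,1]+.215)<.1)
    a=np.radians(-24);A=np.array([[np.cos(a),np.sin(a),0],[-np.sin(a),np.cos(a),0],[0,0,1]])
    L=(P[m]-np.r_[M[:2],0])@A.T*1000
    t=L[L[:,2]>np.percentile(L[:,2],97)-6]
    X=np.c_[t[:,:2],np.ones(len(t))]; print('top plane',np.linalg.lstsq(X,t[:,2],rcond=None)[0].round(3),len(t))
o=arm.get_obs();print(o['t'],o['tool_pos'],o['wrist_force'],o['torque'])
E
```

```text
top plane [-1.7000e-02 -4.0000e-03  6.5475e+01] 397
top plane [-9.0000e-03 -2.5000e-02  6.4422e+01] 7290
9.7 [ 0.48481681 -0.20836862  0.04625471] [-1.59314991  1.09642451  8.5122456 ] [-0.38720534  0.25539129 -0.22234555]
```

Almost flat, top at 64–65 mm and seated on the mat. Releasing and backing off along the tool axis.

Emit:
{"op": "send_rows", "data": {
  "plan": [
    [0,0,0,0,0,0,-0.3],
    [0,0,0,0,0,0,0.45],
    [0,0,0,0,0,0,0.7],
    [0,0,0,0,0,0,1],
    [0,0,0,0,0,0,1],
    [0,0,0,0,0,0,1],
    [0,0,-0.03,0,0,0,1],
    [0,0,-0.08,0,0,0,1],
    [0,0,-0.16,0,0,0,1],
    [0,0,-0.25,0,0,0,1],
    [0,0,-0.34,0,0,0,1],
    [0,0,-0.42,0,0,0,1],
    [0,0,-0.45,0,0,0,1],
    [0,0,-0.45,0,0,0,1]
  ]
}}

```text
t: 11.1
tool_pos: [0.5418, -0.0812, 0.2252]
eef_rot: [0.177, 0.794, 0.516, -0.268]
wrist_force: [0.5, 0.2, -0.3]
opening: 0.0849
finger_force: 0.0
```

```bash
cat > look.py <<'E'
from inhand import *
def fit(n,zmin,zmax,save=None):
    o,p,d=cam(n); P=cloud(n,d,o)
    m=(np.abs(P[...,0]-.48)<.09)&(np.abs(P[...,1]+.215)<.09)&(P[...,2]>zmin)&(P[...,2]<zmax)
    Q=P[m]; print(n,m.sum(),cv2.minAreaRect((Q[:,:2]*1000).astype(np.float32)),'z',np.percentile(Q[:,2],[2,50,98]).round(4))
    if save: cv2.imwrite(save,p[...,::-1])
    return o
E
python3 - <<'E'
from look import *
for n in ['top','wrist']: o=fit(n,.045,.12,'pics/%s4.png'%n)
print(o['t'],o['tool_pos'],o['joint_positions'],o['wrist_force'])
a=-24
C=M+[0,0,.030]
rows([([.46,-.22,.28],a,10),(back(C,a,50,.13),a,50)])
E
```

```text
top 918 ((483.5962829589844, -214.32888793945312), (89.75320434570312, 60.99616622924805), 65.01689910888672) z [0.0533 0.0642 0.069 ]
wrist 3753 ((482.88720703125, -214.84063720703125), (92.59906005859375, 60.07753372192383), 65.76085662841797) z [0.0478 0.0641 0.0652]
11.15 [ 0.54071915 -0.08202554  0.22376772] [ 0.1453838   0.50375138 -0.00547469  1.44976892 -0.54256384  2.24374092] [-0.17990553  0.22707226 -0.39471442]
[-0.3244, -0.0341, 0.0983, 0.0002, 0.5292, 0.0001] rows>=5.5 from here
[-0.2645, -0.0022, 0.465, 0.0001, 0.9736, 0.0002] rows>=10.2 from here
```

View pics/wrist4.png

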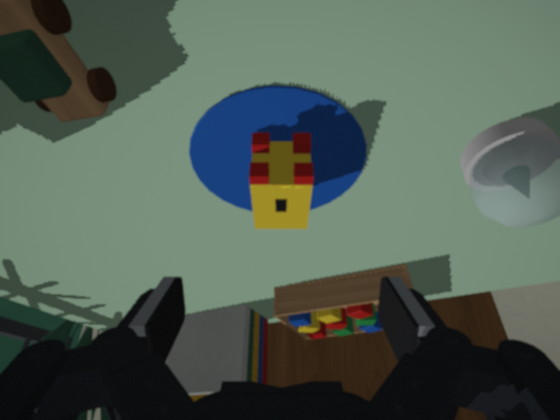

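The wrist view shows the bucket lying at (282,180) on the mat. The fit gives (0.483, -0.2146), axis at 65.4°, lying flat with its top at 64 mm. Now going round to the other side.

```bash
python3 - <<'E'
from look import *
C=np.array([.4832,-.2146,.034]);a=-24.6
rows([([.46,-.25,.28],a,10),(back(C,a,50,.13),a,50)])
E
```

```text
[-0.3678, -0.0097, 0.1318, 0.0018, 0.5291, 0.0068] rows>=5.5 from here
[-0.2626, 0.0016, 0.4635, -0.0006, 0.9736, 0.0075] rows>=10.2 from here
```

Emit:
{"op": "send_rows", "data": {
  "plan": [
    [-0.04,0,0.01,0,0.05,0,1],
    [-0.11,0,0.03,0,0.14,0,1],
    [-0.18,-0.01,0.05,0,0.24,0,1],
    [-0.25,-0.01,0.08,0,0.33,0,1],
    [-0.32,-0.01,0.11,0,0.43,0,1],
    [-0.368,-0.01,0.132,0.002,0.529,0.007,1],
    [-0.35,-0.007,0.2,0.001,0.62,0.007,1],
    [-0.33,-0.005,0.27,0,0.71,0.007,1],
    [-0.305,-0.002,0.34,0,0.8,0.007,1],
    [-0.285,0,0.4,0,0.89,0.0075,1],
    [-0.2626,0.0016,0.4635,-0.0006,0.9736,0.0075,1],
    [-0.2626,0.0016,0.4635,-0.0006,0.9736,0.0075,1],
    [-0.2626,0.0016,0.4635,-0.0006,0.9736,0.0075,1],
    [-0.2626,0.0016,0.4635,-0.0006,0.9736,0.0075,1]
  ]
}}

```text
t: 12.6
tool_pos: [0.4417, -0.3076, 0.1226]
eef_rot: [-0.226, 0.763, 0.491, 0.356]
wrist_force: [0.3, 0.9, 1.5]
opening: 0.0855
finger_force: 0.0
```

```bash
python3 - <<'E'
from look import *
o=fit('wrist',.045,.12,'pics/w5.png')
print(o['t'],o['tool_pos'],o['joint_positions'],o['wrist_force'])
C=np.array([.4832,-.2146,.034]);a=-24.6
rows([(back(C,a,50,.010),a,50)])
E
```

```text
wrist 8681 ((465.4416809082031, -246.3001708984375), (164.80816650390625, 66.9569091796875), 61.04183578491211) z [0.0605 0.0642 0.1141]
12.6 [ 0.44165841 -0.30757977  0.12262839] [-0.99001162  0.67873092 -0.09862017  1.35320025  0.70627653  0.7974404 ] [0.29756122 0.90548813 1.48623252]
[-0.0062, -0.0043, 0.2459, 0.0026, 0.0027, 0.0037] rows>=2.5 from here
```

View pics/w5.png

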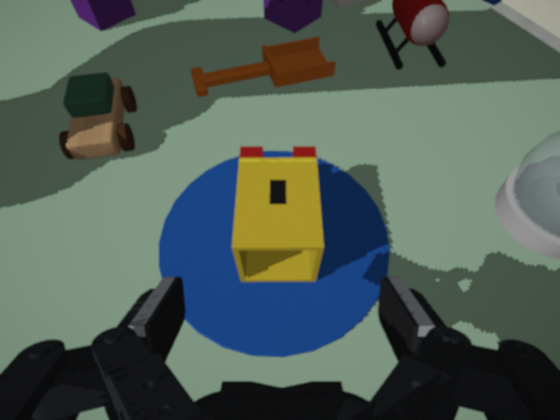

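Bucket is centred at (278,215), mouth towards the gripper. Advance and grip.

Emit:
{"op": "send_rows", "data": {
  "plan": [
    [-0.002,-0.002,0.05,0.001,0.001,0.002,1],
    [-0.006,-0.004,0.1,0.003,0.003,0.004,1],
    [-0.006,-0.004,0.15,0.003,0.003,0.004,1],
    [-0.006,-0.004,0.2,0.003,0.003,0.004,1],
    [-0.006,-0.004,0.23,0.003,0.003,0.004,1],
    [-0.006,-0.004,0.246,0.003,0.003,0.004,1],
    [-0.006,-0.004,0.246,0.003,0.003,0.004,1],
    [-0.006,-0.004,0.246,0.003,0.003,0.004,1],
    [-0.006,-0.004,0.246,0.003,0.003,0.004,-1],
    [-0.006,-0.004,0.246,0.003,0.003,0.004,-1],
    [-0.006,-0.004,0.246,0.003,0.003,0.004,-1],
    [-0.006,-0.004,0.246,0.003,0.003,0.004,-1],
    [-0.006,-0.004,0.246,0.003,0.003,0.004,-1],
    [-0.006,-0.004,0.246,0.003,0.003,0.004,-1],
    [-0.006,-0.004,0.246,0.003,0.003,0.004,-1],
    [-0.006,-0.004,0.246,0.003,0.003,0.004,-1]
  ],
  "force": 40
}}

```text
t: 14.25
tool_pos: [0.478, -0.2234, 0.0395]
eef_rot: [-0.232, 0.763, 0.487, 0.356]
wrist_force: [-2.8, -2.7, 6.0]
opening: 0.0597
finger_force: 41.6
```

```bash
python3 - <<'E'
from h import *
o=arm.get_obs();print(o['t'],o['tool_pos'],o['opening'],o['finger_force'],o['wrist_force'])
C=np.array([.4832,-.2146,.034]);a=-24.6
print('mid in tool',rot(o).inv().apply(C-o['tool_pos']))
p=o['tool_pos']
print(rot(o).inv().apply([0,0,.2])/.5)
E
```

```text
14.25 [ 0.4779527  -0.22335894  0.03950963] 0.05966654937007479 41.602633595466614 [-2.81961255 -2.71340863  6.01538578]
mid in tool [0.00224822 0.00113949 0.01132503]
[ 0.30779858 -0.00254065 -0.2554478 ]
```

Emit:
{"op": "send_rows", "data": {
  "plan": [
    [0.015,0,-0.013,0,0,0,-1],
    [0.046,0,-0.038,0,0,0,-1],
    [0.092,-0.001,-0.077,0,0,0,-1],
    [0.138,-0.001,-0.115,0,0,0,-1],
    [0.184,-0.001,-0.153,0,0,0,-1],
    [0.23,-0.002,-0.192,0,0,0,-1],
    [0.277,-0.002,-0.23,0,0,0,-1],
    [0.308,-0.003,-0.255,0,0,0,-1],
    [0.308,-0.003,-0.255,0,0,0,-1],
    [0.308,-0.003,-0.255,0,0,0,-1]
  ]
}}

```text
t: 15.25
tool_pos: [0.4776, -0.2222, 0.2382]
eef_rot: [-0.232, 0.763, 0.488, 0.355]
wrist_force: [-0.9, 0.1, -2.3]
opening: 0.0599
finger_force: 40.7
```

```bash
python3 - <<'E'
from h import *
o=arm.get_obs();print(o['t'],o['tool_pos'],o['opening'],o['finger_force'],o['wrist_force'])
rows([([.49,-.20,.25],-24.6,-40)])
E
```

```text
15.25 [ 0.47756913 -0.22219773  0.23823591] 0.059906291026337176 40.71256756782532 [-0.88011433  0.0994067  -2.29616414]
[0.0566, 0.0039, 0.0239, -0.0052, -1.0025, -0.0007] rows>=10.5 from here
```

Emit:
{"op": "send_rows", "data": {
  "plan": [
    [0.003,0,0.001,0,-0.04,0,-1],
    [0.008,0.001,0.003,-0.001,-0.12,0,-1],
    [0.014,0.001,0.006,-0.001,-0.21,0,-1],
    [0.02,0.001,0.008,-0.002,-0.3,0,-1],
    [0.025,0.002,0.01,-0.002,-0.39,0,-1],
    [0.03,0.002,0.013,-0.003,-0.48,0,-1],
    [0.035,0.003,0.015,-0.003,-0.57,0,-1],
    [0.04,0.003,0.017,-0.003,-0.66,0,-1],
    [0.045,0.003,0.019,-0.004,-0.75,0,-1],
    [0.05,0.004,0.021,-0.004,-0.84,0,-1],
    [0.054,0.004,0.023,-0.005,-0.92,0,-1],
    [0.057,0.004,0.024,-0.005,-0.98,0,-1],
    [0.057,0.004,0.024,-0.005,-1.0,0,-1],
    [0.057,0.004,0.024,-0.005,-1.0,0,-1],
    [0.057,0.004,0.024,-0.005,-1.0,0,-1]
  ]
}}

```text
t: 16.75
tool_pos: [0.4908, -0.1984, 0.2524]
eef_rot: [0.182, 0.792, 0.508, -0.286]
wrist_force: [1.1, -0.7, -1.2]
opening: 0.0598
finger_force: 40.7
```

```bash
python3 - <<'E'
from inhand import *
a=np.radians(-24.6);A=np.array([[np.cos(a),np.sin(a),0],[-np.sin(a),np.cos(a),0],[0,0,1]])
for n in ['top','scene','wrist']:
    o,p,P,m=yel(n); m&=(P[...,2]>.17)&(P[...,2]<.36)&(np.abs(P[...,0]-.48)<.1)&(np.abs(P[...,1]+.205)<.1)
    mid=o['tool_pos']+rot(o).apply([.0022,.0011,.0113])
    L=(P[m]-mid)@A.T*1000
    print(n,m.sum(),np.percentile(L,[1,5,50,95,99],0).round(1).tolist())
    t=L[L[:,1]>np.percentile(L[:,1],97)-6]   # side face toward +axis
    if len(t)>60: print('side plane b(close),b(up)',np.linalg.lstsq(np.c_[t[:,[0,2]],np.ones(len(t))],t[:,1],rcond=None)[0].round(3),len(t))
    t=L[L[:,2]>36]
    if len(t)>60: print('rim plane',np.linalg.lstsq(np.c_[t[:,:2],np.ones(len(t))],t[:,2],rcond=None)[0].round(3),len(t), cv2.minAreaRect(t[:,:2].astype(np.float32)))
print(o['t'],mid,o['tool_pos'],o['opening'],o['wrist_force'],o['joint_positions'])
cv2.imwrite('pics/w6.png',p[...,::-1])
E
```

```text
top 718 [[-30.0, -26.5, -38.3], [-26.8, -25.7, -36.6], [6.0, -13.7, -30.1], [26.2, 10.8, 40.1], [27.1, 23.2, 42.9]]
side plane b(close),b(up) [-0.029  0.08  12.551] 83
rim plane [-2.5000e-02  1.0000e-02  3.9785e+01] 90 ((-0.7549953460693359, -0.6305389404296875), (54.4677619934082, 57.667110443115234), 86.9800033569336)
scene 1286 [[-28.0, -27.1, -35.5], [-26.7, -26.4, -32.4], [27.3, -9.5, 5.6], [31.0, 29.5, 37.3], [31.9, 30.2, 38.7]]
side plane b(close),b(up) [-3.400e-02  2.800e-02  2.945e+01] 273
rim plane [7.0000e-03 4.9000e-02 3.8279e+01] 110 ((2.139087677001953, 3.805513381958008), (59.25537109375, 62.968021392822266), 1.5868382453918457)
wrist 31042 [[-28.7, -26.3, -35.8], [-26.1, 28.3, -31.0], [-0.1, 29.5, 13.1], [26.0, 30.5, 38.0], [28.6, 30.9, 40.0]]
side plane b(close),b(up) [1.0000e-03 0.0000e+00 2.9509e+01] 30284
rim plane [0.0000e+00 1.1000e-02 3.8006e+01] 2751 ((-2.635425567626953, 13.36361312866211), (55.96631622314453, 83.03730010986328), 5.483768463134766)
16.85 [ 0.4895656  -0.20430692  0.24326647] [ 0.49087193 -0.19883616  0.25337113] 0.05973579518459053 [-0.09872051 -0.58437763 -1.62729706] [-0.03459215  0.37894721 -0.13409021  1.36774903 -0.6290126   2.07023504]
```

View pics/w6.png

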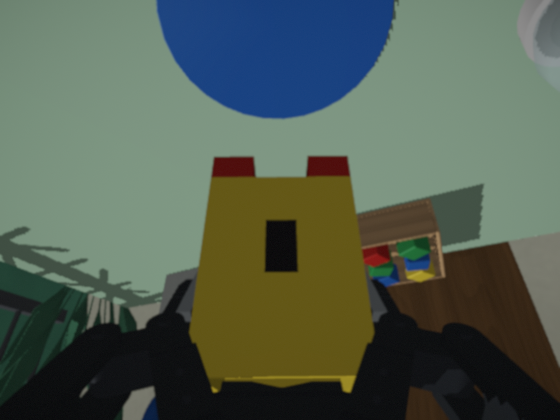

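The bucket is now mouth-up, side faces vertical within measurement, turrets down at (233,167) and (328,167). It sits up to 4 mm lower in the hand than assumed, so I'm descending with small last steps.

```bash
python3 - <<'E'
from h import *
o=arm.get_obs(); c=[.0022,.0011,.0113]
for z in (.11,.065,.056,.052,.049):
    t=np.array([.480,-.2145,z])-rot(o).apply(c); print(z,(rot(o).inv().apply(t-o['tool_pos'])/.5).round(4))
E
```

```text
0.11 [ 0.1499 -0.0091  0.2225]
0.065 [ 0.2074 -0.0092  0.2918]
0.056 [ 0.2188 -0.0092  0.3056]
0.052 [ 0.2239 -0.0092  0.3118]
0.049 [ 0.2278 -0.0092  0.3164]
```

Emit:
{"op": "send_rows", "data": {
  "plan": [
    [0.015,-0.001,0.02,0,0,0,-1],
    [0.05,-0.003,0.075,0,0,0,-1],
    [0.1,-0.006,0.15,0,0,0,-1],
    [0.15,-0.009,0.222,0,0,0,-1],
    [0.175,-0.009,0.252,0,0,0,-1],
    [0.192,-0.009,0.273,0,0,0,-1],
    [0.203,-0.009,0.286,0,0,0,-1],
    [0.21,-0.009,0.295,0,0,0,-1],
    [0.215,-0.009,0.301,0,0,0,-1],
    [0.218,-0.009,0.305,0,0,0,-1],
    [0.218,-0.009,0.305,0,0,0,-1],
    [0.218,-0.009,0.305,0,0,0,-1]
  ]
}}

```text
t: 18.1
tool_pos: [0.4817, -0.2085, 0.0665]
eef_rot: [0.183, 0.792, 0.508, -0.286]
wrist_force: [-0.1, -0.6, -1.7]
opening: 0.0597
finger_force: 40.6
```

```bash
cat > up.py <<'E'
from inhand import *
a=np.radians(-24.6);A=np.array([[np.cos(a),np.sin(a),0],[-np.sin(a),np.cos(a),0],[0,0,1]])
for n in ['top','wrist']:
    o,p,P,m=yel(n); m&=(P[...,2]>.0)&(P[...,2]<.16)&(np.abs(P[...,0]-.48)<.08)&(np.abs(P[...,1]+.2145)<.08)
    L=(P[m]-np.r_[M[:2],0])@A.T*1000
    print(n,m.sum(),np.percentile(L,[1,5,50,95,99],0).round(1).tolist())
    t=L[L[:,1]>np.percentile(L[:,1],97)-6]
    if len(t)>60: print('side',np.linalg.lstsq(np.c_[t[:,[0,2]],np.ones(len(t))],t[:,1],rcond=None)[0].round(3),len(t))
mid=o['tool_pos']+rot(o).apply([.0022,.0011,.0113])
print(o['t'],mid,o['wrist_force'],o['torque'])
print('1mm down',rot(o).inv().apply([0,0,-.001])/.5)
E
python3 up.py
```

```text
top 492 [[-28.7, -25.1, 17.7], [-25.7, -24.7, 18.9], [4.8, -12.0, 25.7], [27.0, 11.6, 95.8], [27.5, 15.3, 100.2]]
side [-0.023  0.065  9.337] 61
wrist 31040 [[-28.6, -25.7, 20.3], [-26.0, 29.0, 25.2], [0.0, 30.2, 69.4], [26.0, 31.2, 94.3], [28.5, 31.6, 96.4]]
side [3.0000e-03 1.0000e-03 3.0124e+01] 30271
18.15 [ 0.48039226 -0.21395055  0.05638722] [-0.05774422  0.25930559 -1.46834311] [ 0.82389854 -0.31580483  0.02257207]
1mm down [ 1.27768910e-03 -7.39084457e-07  1.53867151e-03]
```

Emit:
{"op": "send_rows", "data": {
  "plan": [
    [0.001,0,0.001,0,0,0,-1],
    [0.002,0,0.002,0,0,0,-1],
    [0.003,0,0.003,0,0,0,-1],
    [0.003,0,0.004,0,0,0,-1],
    [0.004,0,0.005,0,0,0,-1],
    [0.004,0,0.005,0,0,0,-1],
    [0.004,0,0.005,0,0,0,-1]
  ]
}}

```text
t: 18.9
tool_pos: [0.4815, -0.2084, 0.0646]
eef_rot: [0.184, 0.791, 0.508, -0.286]
wrist_force: [-2.7, 6.2, 13.0]
opening: 0.0597
finger_force: 42.2
```

```bash
python3 up.py
```

```text
top 496 [[-28.9, -25.3, 14.9], [-26.1, -24.7, 17.5], [4.6, -11.8, 23.7], [26.8, 12.3, 94.4], [27.3, 25.5, 97.6]]
wrist 31073 [[-28.9, -25.6, 18.4], [-26.2, 28.9, 23.2], [-0.2, 30.1, 67.5], [25.7, 31.1, 92.4], [28.3, 31.6, 94.5]]
side [5.0000e-03 1.0000e-03 3.0074e+01] 30343
18.95 [ 0.48017768 -0.21394206  0.05447769] [-2.43559775  6.87350519 13.81064838] [ 0.21962343  0.82321691 -0.80898456]
1mm down [ 1.27984279e-03 -2.78992782e-07  1.53688072e-03]
```

Firm contact (13 N), rim at about 94 mm, sides vertical, centred. Easing the press by about 1 mm, then release and back off.

Emit:
{"op": "send_rows", "data": {
  "plan": [
    [-0.001,0,-0.001,0,0,0,-1],
    [-0.001,0,-0.001,0,0,0,-1],
    [-0.001,0,-0.001,0,0,0,0.2],
    [-0.001,0,-0.001,0,0,0,0.45],
    [-0.001,0,-0.001,0,0,0,0.7],
    [-0.001,0,-0.001,0,0,0,1],
    [-0.001,0,-0.001,0,0,0,1],
    [-0.001,0,-0.001,0,0,0,1],
    [-0.001,0,-0.03,0,0,0,1],
    [-0.001,0,-0.08,0,0,0,1],
    [-0.001,0,-0.16,0,0,0,1],
    [-0.001,0,-0.25,0,0,0,1],
    [-0.001,0,-0.34,0,0,0,1],
    [-0.001,0,-0.4,0,0,0,1],
    [-0.001,0,-0.4,0,0,0,1],
    [-0.001,0,-0.4,0,0,0,1]
  ]
}}

```text
t: 20.6
tool_pos: [0.5349, -0.0925, 0.2167]
eef_rot: [0.183, 0.792, 0.508, -0.286]
wrist_force: [0.5, 0.2, -0.7]
opening: 0.0855
finger_force: 0.0
```

```bash
python3 - <<'E'
from look import *
for n in ['top','wrist']: o=fit(n,.07,.13)
print(o['t'],o['tool_pos'],o['wrist_force'],o['opening'])
o,p,d=cam('scene'); cv2.imwrite('pics/s7.png',p[...,::-1]); P=cloud('scene',d)
for l in ['shovel','helicopter','abacus','globe','car','switch']:
    for r in arm.cut_out('scene',l)[:1]: q=P[r['mask']]; print(l,r['box'],np.nanmedian(q,0).round(3))
E
```

```text
top 281 ((480.4773254394531, -213.24252319335938), (59.199127197265625, 60.80268478393555), 65.2106704711914) z [0.0713 0.0926 0.0984]
wrist 3235 ((480.011962890625, -213.75660705566406), (62.829063415527344, 60.04221725463867), 65.51726531982422) z [0.0706 0.0853 0.0948]
20.65 [ 0.53401676 -0.09305987  0.21604954] [ 0.48257126 -1.20201046 -0.37739913] 0.08557642693019803
shovel [249.5, 190.0, 285.3, 250.9] [0.583 0.004 0.006]
helicopter [234.4, 243.2, 346.6, 321.2] [ 0.779 -0.018  0.066]
abacus [377.8, 180.4, 505.9, 246.2] [0.709 0.32  0.07 ]
globe [84.7, 278.5, 148.5, 343.6] [ 0.739 -0.292  0.07 ]
car [212.9, 139.7, 255.7, 171.5] [ 0.384 -0.013  0.029]
switch [348.4, 252.3, 363.1, 268.1] [0.749 0.127 0.064]
```

View pics/s7.png

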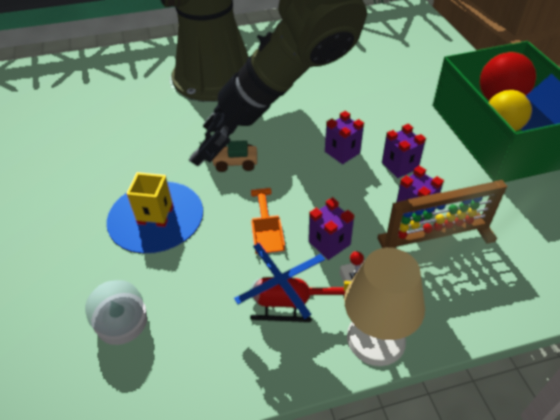

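The picture shows the bucket mouth-up at (152,200) in the middle of the mat, with the other toys and the switch where they were. The gripper is clear of everything.

```bash
python3 -c "
from station import arm
print(arm.close_job())"
```

```text
the job is handed in; nothing more can be done
None
```

The yellow bucket was laid on its side on the mat and released, then regrasped from the other side and set down mouth-up within about 1 mm of the mat's centre; the other toys and the lamp switch look unmoved, and I handed the job in at about 21 s.

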